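Serve the dark roll with the bread tongs

ROBOT

A 6-joint arm with a two-finger parallel gripper is mounted at the origin on the work surface. World frame = base frame: x ahead of the robot, y to its left, z up, the work surface at z = 0. Lengths are in m, angles in rad, forces in N, time in s.
With the tool pointing down it reaches from about 0.4 to 0.825 m from the base axis. Payload 7 kg.
Tool frame: the origin (TCP) lies at the very end of the fingers, on their centre line; the grasp point (between the pads) lies 19 mm behind it; y points along the fingers, x is the direction in which the jaws open and shut, and the axes are right-handed (so a half turn about y gives the same grasp; the last joint's range is limited). The gripper opens to 88 mm and grips with 3 to 60 N. Pads are 19 mm wide; open, the fingers measure 130 mm over their backs; the gripper's body (78 mm by 193 mm) begins 47 mm behind the grasp point.
Start: joints at [1.415, 0.359, 0.012, 0, -1.224, -0.288], TCP at [0.29, 0.61, 0.2] pointing down, gripper open.
Joint ranges: [-3.07, 3.07], [-1.43, 2.12], [-1.02, 1.25], [-3.03, 1.67], [-3.05, -0], [-3.03, 3.03]. Speed limits (rad/s): [2.39, 2.39, 3.01, 3.14, 3.14, 3.14].

INTERFACE

Orientations are given as a unit quaternion [x, y, z, w].
In Python, from rig import monitor, viewer, arm, models gives the robot as it stands. The module is installed in compiled form; this text tells all that it offers.
- The arm moves only by the shell command python3 -m crank 'ROWS' [OPENING] [FORCE]. ROWS is JSON, a list of rows, each a list of 6 numbers: the shift along the tool's x, y, z in cm, then the turn, a rotation vector about the tool's x, y, z in rad. In form: [[tx, ty, tz, ax, ay, az], ...]. A call has 1 to 20 rows; each row is the pose to reach, as a shift and turn from the pose commanded when the call began, along the tool's axes at that moment; what a row does not reach only later rows make up. A row lasts 1/8 s, in which the tool goes at most 62.5 mm and 10.7 degrees, less where a joint would pass 70% of its speed; a pose out of reach is approached as far as the arm can. A call with a gripper value outside its range is refused whole. OPENING is the opening, from 0 (shut) to 1 (fully open), set as the call begins (- or left out, the last holds). The fingers move at their own pace and stop on an object; FORCE is the grip in N (left out, the last holds). Time passes only in rows, so rows that repeat a pose let the fingers close. It gives the time, the measured TCP pose, the force and the opening at its end, in the units of the state.
- monitor.state(): the state, without advancing time (a new reading comes with each control period).
- viewer.read_camera(name): name is "scene" or "top"; returns (picture, depth): 384x512x3 uint8, red, green, blue; 384x512 float32, m along the optical axis (not along the pixel's ray), 0 where there is no reading.
- viewer.camera_info(name): a dict with "mtx" (3x3 intrinsics, pixels), "R" (3x3) and "t" (3): a world point X has camera coordinates R X + t. Camera axes: x right, y down, z forward; pixel columns grow to the right and rows downward; lengths in m; the calibration is good to about 2 mm. A picture is of the moment at which its call begins. camera_info takes no time and is no camera call.
- arm.sign_off(): hands the job in, once; it reports no verdict.
Trained networks look in the newest picture that a camera, given by its name, has taken for a name from the list of things; names that differ only in an ending like _2 or _b are one class to them, and where a whole thing is asked for, a point or a joint stands for the part that bears it (a point fixed in the world has none). Each returns a list of dicts, best first, with "score" (0 to 1); they miss things now and then, are a little off and sometimes report something else, mostly with a low value. They report only what shows in the picture. A call takes as long as a camera call.
- models.boxes_of(camera, target): "xyz" ([x, y, z] in m, in world coordinates, good to about 4 mm: the middle of the surface that is visible of it).
The state is a dict: "clock": time; "qpos": joint angles; "dq": joint speeds; "tau": joint torques, N m; "tcp_pos": TCP position; "tool_rot": TCP orientation; "ft_force": force on the tool from outside, world axes, zero at the start; "moment": the same for the moment, N m; "finger_gap": finger opening in m.
Only numpy, scipy, OpenCV 4.12 (cv2) and the standard library are available. Lean on these libraries where they do the work, as an engineer would, in place of code of your own. Each camera call takes 0.05 s, during which the arm holds its last target. There are 200 camera calls.

TASK

Pick up the spring tongs, squeeze them shut on the dark seeded roll on the board and carry it in the tongs to the white plate; set it down in the middle of the plate, right way up and without dropping it, and let it go. Then lay the tongs down flat in the shallow steel tray they came from. Touch the bread with nothing but the tongs, and leave the two pale rolls and the plate where they are.

Things in the scene. Friction and masses are not known exactly. Their poses are not given: they have to be found in the camera images.
- tongs_grip (a point): Steel spring tongs lying on their side, arms opening in a level plane: point midway between the blue grips, 13 mm above the lower edge; x to the tips, y to the left arm, z up. Grips: x -38 to +38 mm, 26 mm tall. Pivot end at x -105, tips at x +133. Outside width here 61 mm sprung open, 45 on a roll. 125 g, balanced here. At the start open, near the tray's middle, roughly along its x
- tongs_paddles (a point): Point midway between the tongs' black flat paddles, 104 mm ahead of tongs_grip along the tongs, 14 mm above their lower edge. Paddles 58 mm long, 28 mm tall, 5 mm thick, lower edge level with the grips'. Gap between them 107 mm sprung open; 72 mm, faces parallel, with the grips 45 mm wide; outside 10 mm more
- tong_arm_left (a joint): Squeeze angle (rad) of each tong arm, both move alike: 0 sprung open, 0.09 gripping a roll, 0.26 shut. A preloaded spring pushes each grip outwards with 5 N when open, 7 N on a roll: with the grips kept 53 to 57 mm wide the tongs stay held and the paddles clear a roll by about 11 mm a side; let out past 61 mm they fall
- dark_roll_mid (a point): The dark brown, pale-seeded round bread roll: 72 mm diameter, 46 mm tall, flat below, sides upright from 8 to 34 mm above its underside, domed above; 40 to 85 g, firm. Point at its centre, 23 mm above its underside; z up along its axis. It lies on the board in any of the three places of the row
- pale_roll1_mid (a point): One of two pale golden rolls of the same shape and size, its centre 23 mm above its underside; the three rolls lie roughly in a row along the board's y, about 120 mm apart
- pale_roll2_mid (a point): The other pale roll, same size and point
- board: Brown flat serving board, fixed: 200 mm (its x) by 360 mm (its y), 15 mm thick, no rim; origin at the centre of its underside. The three rolls lie within 30 mm of its middle line
- plate: Round white china plate, 210 mm across, loose, 0.5 kg; origin at the centre of its underside; flat middle of 65 mm radius, surface 5 mm above the worktop, sloping up to a rim 15 mm above the worktop. Tongs that hold the roll with their lower edges 13 to 16 mm above the roll's underside clear the rim
- tong_tray: Shallow steel tray, fixed: 325 mm (its x) by 195 mm (its y), floor 2 mm above the worktop, rim 10 mm above the worktop, walls 3 mm; origin at the centre of its underside. The tray and the plate stand side by side, either one nearer the board

How it is judged:
On the way, in this order (a step that is already met when the one before it is completed fails the run):
1. the dark roll is gripped in the tongs and lifted clear of the board (contact force between tongs and dark_roll above 0.3 N and height (world z) of dark_roll_mid above 0.055 m and contact force between dark_roll and board below 0.05 N), for 0.2 s.
2. still in the tongs, the roll is lowered onto the middle of the plate (to within 10 mm of its surface), not dropped (contact force between tongs and dark_roll above 0.3 N and horizontal distance between dark_roll_mid and plate below 0.045 m and z of dark_roll_mid in the frame of plate below 0.038 m and linear speed of dark_roll below 0.15 m/s), for 0.1 s.
At the end, for the whole second after the job is handed in: The dark roll rests free on the plate, within 0.2 rad of upright and 45 mm of its middle; the tongs lie flat in the tray, grips within 70 mm (length) and 50 mm (width) of its centre; pale rolls moved under 25 mm, plate under 30 mm; all at rest (horizontal distance between dark_roll_mid and plate below 0.045 m and z of dark_roll_mid in the frame of plate below 0.034 m and angle between dark_roll_mid's own z axis and vertical below 0.2 rad and linear speed of each of dark_roll, tongs below 0.02 m/s and contact force between tongs and dark_roll below 0.05 N and x of tongs_grip in the frame of tong_tray between -0.07 and 0.07 m and y of tongs_grip in the frame of tong_tray between -0.05 and 0.05 m and z of tongs_grip in the frame of tong_tray below 0.025 m and angle between tongs_grip's own z axis and vertical below 0.1 rad and distance of each of pale_roll1_mid, pale_roll2_mid from where it was at the start of the episode below 0.025 m and distance of plate from where it was at the start of the episode below 0.03 m); the robot touches nothing.
It fails at once if the robot itself touches a roll (contact force between any of the fingers, the arm and dark_roll above 0.3 N or contact force between any of the fingers, the arm and pale_roll1 above 0.3 N or contact force between any of the fingers, the arm and pale_roll2 above 0.3 N).
It fails at once if the dark roll falls onto the worktop (contact force between dark_roll and table above 0.2 N).
It also fails if it takes over 58 s, if anything falls off the work surface, if the arm or the gripper's body presses on something with over 40 N, if the wrist force passes 120 N, or if a joint passes its speed limit or range.

## Working session

There is one attempt and no reset: what is moved stays moved. The work goes in short steps, Python scripts to look and compute and a shell command to move; the robot and the scene stay as the last step left them, time stands still between calls to the robot, and variables do not carry over. Pictures are saved under pics/ and viewed, about 8 in all and at most 12, crops included, and the job is handed in when it is done.

```bash
mkdir -p pics; python3 - <<'E'
from rig import monitor, viewer, models
import cv2, numpy as np
s=monitor.state(); print(s)
ims=[]
for c in("scene","top"):
    p,d=viewer.read_camera(c); cv2.imwrite(f"pics/{c}0.png",p[:,:,::-1])
    np.savez(f"{c}0.npz",p=p,d=d)
    ci=viewer.camera_info(c); print(c,ci)
for n in["dark_roll_mid","pale_roll1_mid","plate","tong_tray","tongs_grip","tongs_paddles","board"]:
    print(n,[(np.round(o["xyz"],3),round(o["score"],2)) for o in models.boxes_of("top",n)])
E
```

```text
{'clock': 0.0, 'qpos': array([ 1.41507984e+00,  3.59433699e-01,  1.10465536e-02, -3.66491970e-04,
       -1.22408560e+00, -2.88073191e-01]), 'dq': array([-0.00250155, -0.00107626,  0.0004517 , -0.00024893,  0.00132687,
       -0.00017538]), 'tau': array([-2.02747979e-03, -5.82716238e+01,  2.93054706e+01,  6.99694276e+00,
        6.95110793e-03, -1.55839580e-04]), 'tcp_pos': array([0.2896301 , 0.60910763, 0.19898415]), 'tool_rot': array([ 0.37814657, -0.597438  ,  0.59816929, -0.37718232]), 'ft_force': array([-0.26496398,  0.34969528, -1.13397193]), 'moment': array([-0.03345677,  0.00747712, -0.00257823]), 'finger_gap': 0.0878599528439708}
scene {'mtx': array([[456.74024699,   0.        , 252.63071228],
       [  0.        , 456.74024699, 193.05003218],
       [  0.        ,   0.        ,   1.        ]]), 'R': array([[-0.40836158,  0.91280918,  0.00449717],
       [ 0.73053218,  0.32976278, -0.5979793 ],
       [-0.54732399, -0.24090644, -0.80149893]]), 't': array([ 0.19470409, -0.36739587,  1.81775739])}
top {'mtx': array([[422.38799374,   0.        , 251.21813264],
       [  0.        , 422.38799374, 194.56914796],
       [  0.        ,   0.        ,   1.        ]]), 'R': array([[-1.59290057e-02, -9.99872871e-01, -7.13464659e-04],
       [-9.96292530e-01,  1.59322926e-02, -8.45420395e-02],
       [ 8.45426589e-02, -6.35851122e-04, -9.96419658e-01]]), 't': array([0.01970956, 0.56072105, 1.39094463])}
dark_roll_mid [(array([0.556, 0.389, 0.061]), 0.74)]
pale_roll1_mid [(array([0.516, 0.278, 0.059]), 0.58)]
plate [(array([ 0.586, -0.088,  0.009]), 0.98)]
tong_tray [(array([ 0.558, -0.364, -0.002]), 0.89)]
tongs_grip [(array([ 0.561, -0.336,  0.026]), 0.72)]
tongs_paddles [(array([ 0.567, -0.331,  0.024]), 0.58)]
board [(array([0.538, 0.268, 0.014]), 0.91)]
```

View pics/top0.png

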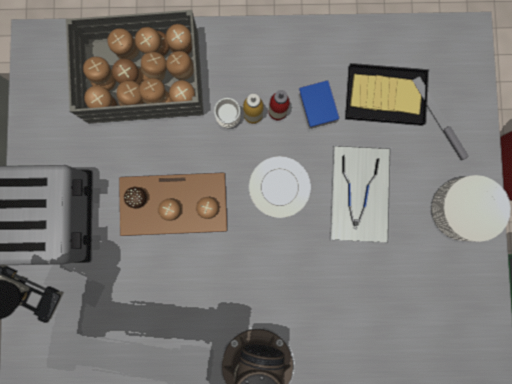

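View pics/scene0.png

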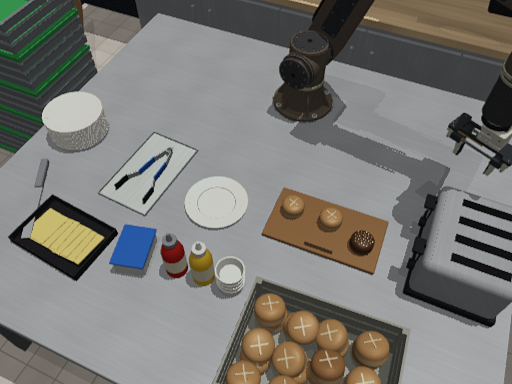

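The top view shows the dark roll at (135,198), leftmost on the board, with the pale rolls at (170,209) and (207,207). The plate is at (280,187) and the tongs are at (354,190), tips pointing up (world +x). The toaster at the left edge (u<92) is close to the dark roll, so I'll measure its extents along with the poses.

```bash
cat > h.py <<'E'
import numpy as np
from rig import viewer, monitor
from scipy.spatial.transform import Rotation as Ro
def cloud(c,d):
    ci=viewer.camera_info(c);K=ci["mtx"];v,u=np.indices(d.shape)
    P=np.stack([(u-K[0,2])/K[0,0]*d,(v-K[1,2])/K[1,1]*d,d],-1)
    W=(P-ci["t"])@ci["R"]; W[d==0]=np.nan; return W
E
python3 - <<'E'
from h import *
import cv2
z=np.load("top0.npz");p=z["p"].astype(int);W=cloud("top",z["d"]);X,Y,Z=W[...,0],W[...,1],W[...,2]
v,u=np.indices(X.shape)
def st(n,m): print(n,m.sum(),"med",np.nanmedian(W[m],0).round(3),"min",np.nanpercentile(W[m],1,axis=0).round(3),"max",np.nanpercentile(W[m],99,axis=0).round(3))
st("toaster",(u<100)&(v>160)&(v<268)&(Z>.05))
st("toaster hi",(u<100)&(v>160)&(v<268)&(Z>.12))
for n,(a,b) in dict(dark=(135,198),p1=(170,209),p2=(207,207)).items():
    m=(abs(u-a)<17)&(abs(v-b)<17)&(Z>.028)
    c,r=cv2.minEnclosingCircle(W[m][:,:2].astype(np.float32)); print(n,np.round(c,4),round(r,4),end=" "); st("",m)
m=(abs(u-280)<36)&(abs(v-187)<36)&(Z>.004)&(p.min(-1)>140)
c,r=cv2.minEnclosingCircle(W[m][:,:2].astype(np.float32));print("plate",np.round(c,4),r);st("",m)
tr=(u>325)&(u<395)&(v>140)&(v<248)
m=tr&(p.min(-1)>150); print("tray",cv2.minAreaRect(W[m][:,:2].astype(np.float32)));st("",m)
blue=tr&(p[...,2]-p[...,0]>40); blk=tr&(p.max(-1)<70)
for n,m in(("blue",blue),("blk",blk)):
    m2=m&(Z>-.05)
    for s,q in(("L",m2&(u<355+ (0))),("R",m2&(u>=357))):st(n+s,q)
br=(p[...,0]-p[...,2]>30)&(u>110)&(u<235)&(v>165)&(v<245)&(Z<.025);print("board",cv2.minAreaRect(W[br][:,:2].astype(np.float32)))
c=cv2.resize(z["p"][140:248,325:395,::-1],None,fx=5,fy=5,interpolation=cv2.INTER_CUBIC)
cv2.imwrite("pics/tr.png",c)
E
```

```text
toaster 8518 med [0.498 0.632 0.179] min [0.355 0.529 0.058] max [0.645 0.756 0.187]
toaster hi 7782 med [0.499 0.643 0.179] min [0.355 0.528 0.131] max [0.645 0.757 0.187]
dark [0.5577 0.3945] 0.0368  398 med [0.556 0.39  0.058] min [0.524 0.36  0.031] max [0.59  0.428 0.066]
p1 [0.5156 0.2817] 0.036  395 med [0.515 0.279 0.057] min [0.482 0.247 0.031] max [0.548 0.313 0.065]
p2 [0.5194 0.1566] 0.036  383 med [0.519 0.155 0.058] min [0.484 0.122 0.037] max [0.553 0.189 0.067]
plate [ 0.5895 -0.0835] 0.10842537879943848
 2582 med [ 0.587 -0.085  0.01 ] min [ 0.491 -0.184  0.004] max [0.685 0.014 0.02 ]
tray ((0.5603101253509521, -0.3586772680282593), (0.18201874196529388, 0.3242661654949188), 84.45378112792969)
 4687 med [ 0.556 -0.36   0.002] min [ 0.404 -0.456 -0.005] max [ 0.717 -0.263  0.012]
blueL 36 med [ 0.549 -0.318  0.026] min [ 0.521 -0.32   0.02 ] max [ 0.59  -0.315  0.032]
blueR 37 med [ 0.553 -0.373  0.026] min [ 0.516 -0.38   0.013] max [ 0.586 -0.366  0.032]
blkL 20 med [ 0.654 -0.301  0.023] min [ 0.458 -0.331  0.016] max [ 0.686 -0.298  0.035]
blkR 27 med [ 0.651 -0.412  0.022] min [ 0.625 -0.418  0.011] max [ 0.676 -0.407  0.035]
board ((0.5358100533485413, 0.2766716182231903), (0.1977534294128418, 0.3577982485294342), 1.5018348693847656)
```

View pics/tr.png

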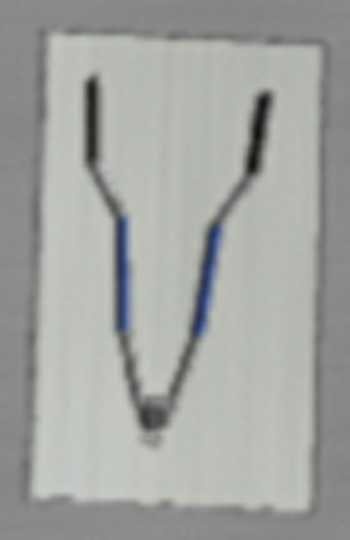

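```bash
cat >> h.py <<'E'
def goal(x,y,z,yaw_deg,flip=1):
    """row (cm, rad) from present pose to TCP x,y,z with fingers down, tongs heading yaw"""
    s=monitor.state();R=Ro.from_quat(s["tool_rot"]).as_matrix()
    a=np.radians(yaw_deg);xt=flip*np.array([-np.sin(a),np.cos(a),0]);yt=np.array([0,0,-1.])
    G=np.stack([xt,yt,np.cross(xt,yt)],1)
    t=R.T@(np.array([x,y,z])-s["tcp_pos"])*100; r=Ro.from_matrix(R.T@G).as_rotvec()
    print("row",t.round(2),r.round(3),"q",s["qpos"].round(2),"tcp",s["tcp_pos"].round(4),"gap",round(s["finger_gap"],4),"t",s["clock"],"f",s["ft_force"].round(1))
E
python3 - <<'E'
from h import *
print(Ro.from_quat(monitor.state()["tool_rot"]).as_matrix().round(3))
goal(.29,.55,.26,-5.3,1);goal(.29,.55,.26,-5.3,-1)
goal(.553,-.3455,.15,-5.3,1);goal(.553,-.3455,.15,-5.3,-1)
E
```

```text
[[-0.429 -0.     0.903]
 [-0.903 -0.    -0.429]
 [ 0.    -1.    -0.   ]]
row [ 5.37 -6.01  2.57] [-0.    2.79  0.  ] q [ 1.42  0.36  0.01 -0.   -1.22 -0.29] tcp [0.2898 0.6096 0.1999] gap 0.0873 t 0.45 f [0.  0.4 0.1]
row [ 5.37 -6.01  2.57] [ 0.    -0.351  0.   ] q [ 1.42  0.36  0.01 -0.   -1.22 -0.29] tcp [0.2898 0.6096 0.1999] gap 0.0873 t 0.45 f [0.  0.4 0.1]
row [74.95  5.   64.78] [-0.    2.79  0.  ] q [ 1.42  0.36  0.01 -0.   -1.22 -0.29] tcp [0.2898 0.6096 0.1999] gap 0.0873 t 0.45 f [0.  0.4 0.1]
row [74.95  5.   64.78] [ 0.    -0.351  0.   ] q [ 1.42  0.36  0.01 -0.   -1.22 -0.29] tcp [0.2898 0.6096 0.1999] gap 0.0873 t 0.45 f [0.  0.4 0.1]
```

```bash
python3 -m crank '[[0,-6,0,0,0,0],[0,-6,0,0,0,0],[75,0,64.8,0,-0.35,0],[75,0,64.8,0,-0.35,0],[75,0,64.8,0,-0.35,0],[75,0,64.8,0,-0.35,0],[75,0,64.8,0,-0.35,0],[75,0,64.8,0,-0.35,0],[75,0,64.8,0,-0.35,0],[75,0,64.8,0,-0.35,0],[75,0,64.8,0,-0.35,0],[75,0,64.8,0,-0.35,0],[75,0,64.8,0,-0.35,0],[75,0,64.8,0,-0.35,0],[75,0,64.8,0,-0.35,0],[75,0,64.8,0,-0.35,0],[75,0,64.8,0,-0.35,0],[75,0,64.8,0,-0.35,0],[75,0,64.8,0,-0.35,0],[75,0,64.8,0,-0.35,0]]' 1 25; python3 -c "
from h import *
goal(.553,-.3455,.10,-5.3,-1)"
```

```text
clock: 2.95
tcp_pos: [0.5527, -0.3461, 0.1995]
tool_rot: [-0.476, 0.523, -0.523, 0.476]
ft_force: [-0.6, 0.7, -0.5]
finger_gap: 0.0876
row [-0.06  9.95  0.03] [ 0.001 -0.002 -0.   ] q [-0.26  0.32 -0.04 -0.   -1.21  1.74] tcp [ 0.5527 -0.3461  0.1995] gap 0.0876 t 2.95 f [-0.6  0.7 -0.5]
```

```bash
python3 -m crank '[[0,6,0,0,0,0],[0,12,0,0,0,0],[0,15.5,0,0,0,0],[0,15.5,0,0,0,0]]'; python3 - <<'E'
from h import *
import cv2
out=[]
for c,(a,b,e,f) in dict(scene=(110,230,80,220),top=(120,250,310,420)).items():
    p,d=viewer.read_camera(c);k=cv2.resize(p[a:b,e:f,::-1],(400,int(400*(b-a)/(f-e))),interpolation=cv2.INTER_CUBIC);out.append(k[:340])
h=min(k.shape[0] for k in out);cv2.imwrite("pics/g1.png",np.hstack([k[:h] for k in out]))
goal(.553,-.3455,.006,-5.3,-1)
E
```

```text
clock: 3.45
tcp_pos: [0.5513, -0.344, 0.043]
tool_rot: [-0.477, 0.524, -0.521, 0.476]
ft_force: [0.3, -0.4, 0.7]
finger_gap: 0.0876
row [-0.    4.09 -0.13] [-0.002  0.     0.001] q [-0.26  0.45 -0.23  0.   -0.89  1.74] tcp [ 0.5542 -0.3456  0.0469] gap 0.0875 t 3.55 f [ 1.1 -0.   0.6]
```

View pics/g1.png

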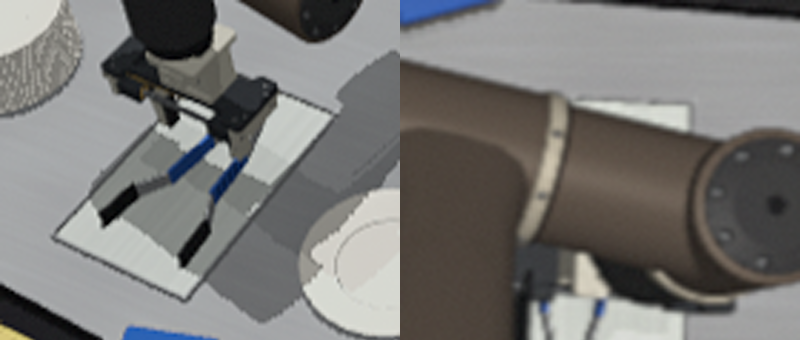

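```bash
python3 -m crank '[[0,2,0,0,0,0],[0,3.8,0,0,0,0],[0,3.8,0,0,0,0],[0,3.8,0,0,0,0]]' && python3 -m crank '[[0,0,0,0,0,0],[0,0,0,0,0,0],[0,0,0,0,0,0],[0,0,0,0,0,0],[0,0,0,0,0,0],[0,0,0,0,0,0],[0,0,0,0,0,0],[0,0,0,0,0,0]]' 0.625 25 && python3 -m crank '[[0,-0.5,0,0,0,0],[0,-1.5,0,0,0,0],[0,-3,0,0,0,0],[0,-5,0,0,0,0],[0,-8,0,0,0,0],[0,-8,0,0,0,0],[0,-8,0,0,0,0]]'
python3 - <<'E'
from h import *
import cv2
p,d=viewer.read_camera("scene");cv2.imwrite("pics/g2.png",cv2.resize(p[100:230,80:220,::-1],None,fx=4,fy=4,interpolation=cv2.INTER_CUBIC))
goal(.553,-.3455,.2,-5.3,-1)
E
```

```text
clock: 4.05
tcp_pos: [0.5536, -0.3462, 0.0079]
tool_rot: [0.476, -0.522, 0.523, -0.476]
ft_force: [0.5, 0.2, -0.3]
finger_gap: 0.0878
clock: 5.05
tcp_pos: [0.553, -0.346, 0.0069]
tool_rot: [-0.476, 0.523, -0.523, 0.476]
ft_force: [0.4, 0.1, 1.0]
finger_gap: 0.0545
clock: 5.92
tcp_pos: [0.553, -0.3459, 0.0876]
tool_rot: [0.476, -0.523, 0.523, -0.476]
ft_force: [-1.0, 0.3, -0.0]
finger_gap: 0.055
row [ -0.04 -11.31   0.03] [ 0.    -0.001 -0.   ] q [-0.26  0.41 -0.19 -0.   -0.98  1.74] tcp [ 0.5527 -0.3458  0.0869] gap 0.0547 t 5.975 f [-0.5  0.6 -0.4]
```

View pics/g2.png

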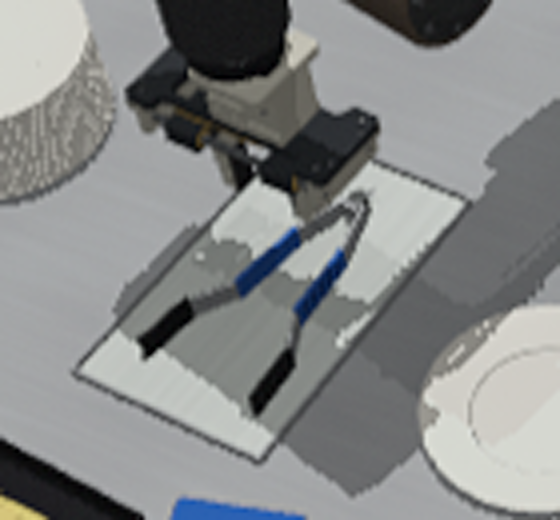

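The picture shows the tongs still in the tray, with the pivot at (358,205) and grips at (268,262) and (320,287), while the gripper came up empty. I'll measure where they lie now.

```bash
python3 -m crank '[[0,-6,-5,0,0,0],[0,-12,-10,0,0,0],[0,-12,-16,0,0,0],[0,-12,-16,0,0,0],[0,-12,-16,0,0,0]]' 1; cat > tg.py <<'E'
from h import *
import cv2
def run(c,box,save=None):
    p,d=viewer.read_camera(c);W=cloud(c,d);q=p.astype(int)
    v,u=np.indices(d.shape);a,b,e,f=box
    tr=(v>a)&(v<b)&(u>e)&(u<f)&(W[...,2]<.05)&(W[...,2]>-.01)
    if save: cv2.imwrite(save,cv2.resize(p[a:b,e:f,::-1],None,fx=5,fy=5,interpolation=cv2.INTER_CUBIC))
    for n,m in(("blue",tr&(q[...,2]-q[...,0]>35)),("blk",tr&(q.max(-1)<60))):
        k,l,s,_=cv2.connectedComponentsWithStats(m.astype(np.uint8))
        for i in range(1,k):
            if s[i,4]>8:
                P=W[l==i];print(c,n,s[i,4],"mid",((np.nanmin(P,0)+np.nanmax(P,0))/2).round(4),"mean",np.nanmean(P,0).round(4),"lo",np.nanmin(P,0).round(3),"hi",np.nanmax(P,0).round(3))
E
python3 - <<'E'
from tg import *
run("scene",(125,220,90,210))
run("top",(140,248,325,395),"pics/tr2.png")
goal(.553,-.3455,.1,-5.3,-1)
E
```

```text
clock: 6.6
tcp_pos: [0.3929, -0.331, 0.2074]
tool_rot: [0.476, -0.523, 0.523, -0.476]
ft_force: [0.9, -0.2, 0.2]
finger_gap: 0.0873
scene blue 100 mid [ 0.5446 -0.3787  0.0146] mean [ 0.5504 -0.3724  0.0173] lo [ 0.499 -0.396 -0.005] hi [ 0.59  -0.362  0.034]
scene blue 82 mid [ 0.5502 -0.3251  0.0113] mean [ 0.5551 -0.3162  0.0173] lo [ 0.506 -0.339 -0.007] hi [ 0.594 -0.311  0.03 ]
scene blk 12 mid [ 0.4596 -0.3323  0.0202] mean [ 0.4586 -0.3314  0.0219] lo [ 0.453 -0.341  0.009] hi [ 0.466 -0.324  0.032]
scene blk 74 mid [ 0.6483 -0.4102  0.0186] mean [ 0.6491 -0.4097  0.019 ] lo [ 0.62  -0.419  0.003] hi [ 0.676 -0.401  0.034]
scene blk 68 mid [ 0.6595 -0.2982  0.0203] mean [ 0.6613 -0.2979  0.0195] lo [ 0.628 -0.302  0.007] hi [ 0.691 -0.295  0.034]
scene blk 17 mid [ 0.8128 -0.4031  0.0225] mean [ 0.8137 -0.4047  0.024 ] lo [ 0.809 -0.416  0.012] hi [ 0.816 -0.39   0.033]
top blue 32 mid [ 0.5659 -0.3181  0.0257] mean [ 0.5667 -0.318   0.0258] lo [ 0.537 -0.321  0.019] hi [ 0.595 -0.315  0.032]
top blue 39 mid [ 0.5529 -0.3729  0.0231] mean [ 0.5537 -0.374   0.0252] lo [ 0.519 -0.38   0.013] hi [ 0.586 -0.365  0.033]
top blk 15 mid [ 0.6589 -0.3001  0.0239] mean [ 0.6592 -0.2999  0.0246] lo [ 0.635 -0.302  0.016] hi [ 0.683 -0.298  0.032]
top blk 17 mid [ 0.6491 -0.4116  0.0186] mean [ 0.6498 -0.4116  0.0222] lo [ 0.627 -0.416  0.008] hi [ 0.671 -0.407  0.03 ]
row [-0.05 10.63 15.96] [ 0.001 -0.001 -0.   ] q [-0.32  0.09 -0.33 -0.   -1.16  1.79] tcp [ 0.3942 -0.331   0.2064] gap 0.0876 t 6.7 f [0.2 0.1 0.1]
```

View pics/tr2.png

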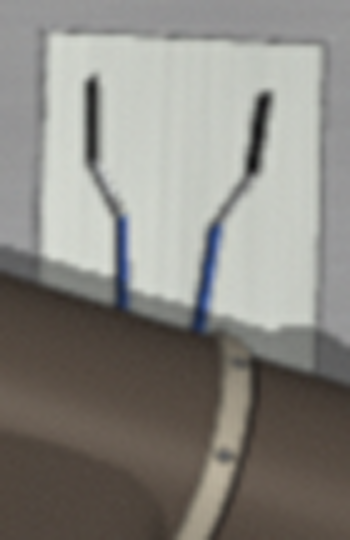

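The tongs haven't moved at all: they measure the same as before to about 1 mm. I'll go back a little lower, close, and check whether the paddles actually move inward.

```bash
python3 -m crank '[[0,0,6,0,0,0],[0,3,12,0,0,0],[0,8,16,0,0,0],[0,13,16,0,0,0],[0,17,16,0,0,0],[0,19,16,0,0,0],[0,20.2,16,0,0,0],[0,20.2,16,0,0,0],[0,20.2,16,0,0,0]]' 1 && python3 -m crank '[[0,0,0,0,0,0],[0,0,0,0,0,0],[0,0,0,0,0,0],[0,0,0,0,0,0],[0,0,0,0,0,0],[0,0,0,0,0,0],[0,0,0,0,0,0],[0,0,0,0,0,0]]' 0.61 30 
python3 - <<'E'
from tg import *
run("scene",(115,220,90,210),"pics/g3.png")
goal(.553,-.3455,.1,-5.3,-1)
E
```

```text
clock: 7.82
tcp_pos: [0.5539, -0.3462, 0.0057]
tool_rot: [0.476, -0.522, 0.523, -0.476]
ft_force: [-0.8, -0.5, -0.4]
finger_gap: 0.0876
clock: 8.82
tcp_pos: [0.553, -0.346, 0.0049]
tool_rot: [-0.476, 0.523, -0.523, 0.476]
ft_force: [0.6, 0.4, 0.6]
finger_gap: 0.0534
scene blue 67 mid [ 0.5614 -0.3795  0.0153] mean [ 0.5635 -0.3739  0.0179] lo [ 0.534 -0.395 -0.001] hi [ 0.589 -0.364  0.032]
scene blue 41 mid [ 0.5701 -0.3231  0.0138] mean [ 0.5732 -0.3162  0.0166] lo [ 0.548 -0.335  0.   ] hi [ 0.592 -0.312  0.028]
scene blk 16 mid [ 0.5514 -0.3705  0.0405] mean [ 0.5527 -0.3711  0.041 ] lo [ 0.542 -0.374  0.031] hi [ 0.561 -0.367  0.05 ]
scene blk 78 mid [ 0.6497 -0.4107  0.0158] mean [ 0.6485 -0.4099  0.0184] lo [ 0.621 -0.419 -0.001] hi [ 0.678 -0.402  0.033]
scene blk 74 mid [ 0.6594 -0.298   0.0187] mean [ 0.6601 -0.2981  0.0193] lo [ 0.629 -0.303  0.004] hi [ 0.69  -0.293  0.033]
scene blk 17 mid [ 0.8133 -0.4028  0.0208] mean [ 0.8139 -0.4044  0.0244] lo [ 0.81  -0.417  0.01 ] hi [ 0.816 -0.389  0.032]
row [-0.05 -9.51 -0.  ] [ 0.    -0.001 -0.   ] q [-0.26  0.5  -0.26 -0.   -0.81  1.74] tcp [ 0.553  -0.346   0.0049] gap 0.0534 t 8.875 f [ 0.8 -0.6 -0.5]
```

View pics/g3.png

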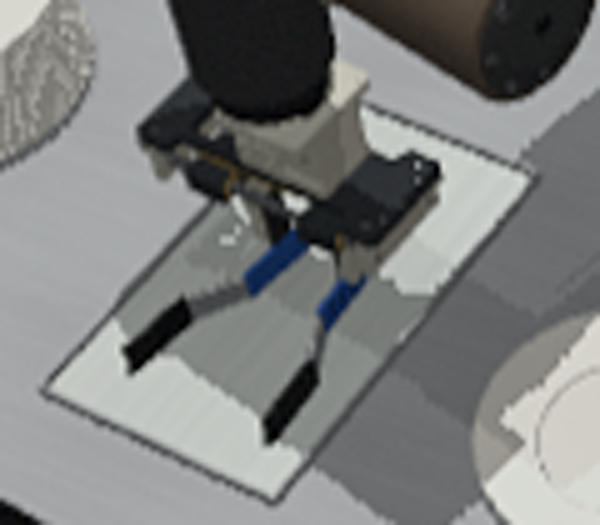

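```bash
python3 - <<'E'
from h import *
import cv2
p,d=viewer.read_camera("scene");W=cloud("scene",d)
cv2.imwrite("pics/g4.png",cv2.resize(p[135:180,110:185,::-1],None,fx=10,fy=10,interpolation=cv2.INTER_NEAREST))
for (u,v) in [(143,158),(144,160),(145,163),(146,166),(160,166),(161,168),(162,170),(160,172),(158,175),(150,165)]:
    print(u,v,W[v,u].round(3),p[v,u])
E
```

```text
143 158 [ 0.559 -0.371  0.063] [24 23 24]
144 160 [ 0.556 -0.372  0.049] [17 17 16]
145 163 [ 0.557 -0.37   0.035] [16 24 42]
146 166 [ 0.556 -0.371  0.018] [19 40 79]
160 166 [ 0.566 -0.301  0.062] [91 91 83]
161 168 [ 0.564 -0.3    0.05 ] [92 91 83]
162 170 [ 0.562 -0.299  0.038] [46 52 66]
160 172 [ 0.558 -0.314  0.015] [18 33 61]
158 175 [ 0.57  -0.315  0.012] [11 29 62]
150 165 [ 0.539 -0.367  0.007] [43 58 85]
```

View pics/g4.png

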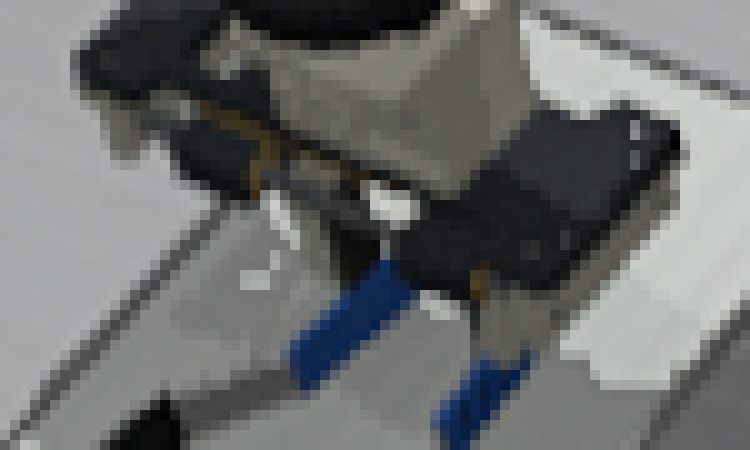

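The close-up shows both fingers ending at z≈0.033–0.035, above the blue grips (top at 0.028), although the reported TCP z is 0.005. I'll compare other gripper features with the TCP before going lower.

```bash
python3 -m crank '[[0,0,0,0,0,0],[0,0,0,0,0,0],[0,0,0,0,0,0],[0,0,0,0,0,0],[0,0,0,0,0,0]]' 1; python3 - <<'E'
from h import *
import cv2
s=monitor.state();T=s["tcp_pos"];R=Ro.from_quat(s["tool_rot"]).as_matrix()
for c in("scene","top"):
    p,d=viewer.read_camera(c);W=cloud(c,d)
    L=(W-T)@R   # tool coords
    m=(abs(L[...,0])<.12)&(abs(L[...,2])<.06)&(W[...,2]>.032)&(L[...,1]>-.15)
    P=L[m];q=p[m]
    print(c,m.sum())
    for y in np.arange(-.15,.0,.008):
        k=(P[:,1]>=y)&(P[:,1]<y+.008)
        if k.sum()>2: print("toolY",round(y,3),"worldz",round(T[2]-y,3),k.sum(),"x",np.percentile(P[k,0],[2,98]).round(3),"z",np.percentile(P[k,2],[2,98]).round(3))
ci=viewer.camera_info("scene")
def pr(X): k=ci["mtx"]@(ci["R"]@X+ci["t"]);return k[:2]/k[2]
p,d=viewer.read_camera("scene");k=10
im=cv2.resize(p[135:180,110:185,::-1],None,fx=k,fy=k,interpolation=cv2.INTER_NEAREST)
for sx in(-.044,.044):
  for y in (0,-.03):
    u=(pr(T+R@np.array([sx,y,.0095]))-[110,135])*k;cv2.circle(im,(int(u[0]),int(u[1])),5,(0,0,255) if y==0 else (0,255,0),-1)
cv2.imwrite("pics/g5.png",im)
E
```

```text
clock: 9.55
tcp_pos: [0.553, -0.346, 0.005]
tool_rot: [-0.476, 0.523, -0.523, 0.476]
ft_force: [-0.0, 0.1, -0.1]
finger_gap: 0.0872
scene 975
toolY -0.15 worldz 0.155 45 x [-0.057  0.017] z [-0.02  0.03]
toolY -0.142 worldz 0.147 208 x [-0.098  0.09 ] z [-0.032  0.038]
toolY -0.134 worldz 0.139 283 x [-0.099  0.089] z [-0.032  0.04 ]
toolY -0.126 worldz 0.131 64 x [-0.1    0.087] z [-0.029  0.041]
toolY -0.118 worldz 0.123 124 x [-0.096  0.078] z [-0.012  0.042]
toolY -0.11 worldz 0.115 96 x [-0.092  0.076] z [-0.023  0.041]
toolY -0.102 worldz 0.107 56 x [-0.094  0.081] z [-0.037  0.04 ]
toolY -0.094 worldz 0.099 16 x [-0.091  0.085] z [-0.02   0.039]
toolY -0.086 worldz 0.091 3 x [0.046 0.048] z [0.002 0.007]
toolY -0.078 worldz 0.083 4 x [0.042 0.045] z [-0.003  0.003]
toolY -0.07 worldz 0.075 6 x [0.043 0.059] z [-0.     0.012]
toolY -0.062 worldz 0.067 11 x [0.038 0.055] z [-0.008  0.013]
toolY -0.054 worldz 0.059 11 x [-0.037  0.056] z [0.004 0.013]
toolY -0.046 worldz 0.051 18 x [-0.062  0.054] z [-0.005  0.014]
toolY -0.038 worldz 0.043 25 x [-0.063  0.056] z [-0.009  0.013]
toolY -0.03 worldz 0.035 5 x [-0.029  0.051] z [-0.005  0.01 ]
top 205
toolY -0.15 worldz 0.155 8 x [-0.058 -0.042] z [-0.023  0.001]
toolY -0.142 worldz 0.147 92 x [-0.084  0.092] z [-0.037  0.004]
toolY -0.134 worldz 0.139 31 x [-0.083  0.095] z [-0.036  0.005]
toolY -0.126 worldz 0.131 14 x [-0.066  0.086] z [-0.038 -0.005]
toolY -0.118 worldz 0.123 42 x [-0.062  0.069] z [-0.037 -0.024]
toolY -0.11 worldz 0.115 12 x [-0.044  0.086] z [-0.038 -0.025]
toolY -0.102 worldz 0.107 3 x [0.05  0.082] z [-0.038 -0.037]
```

View pics/g5.png

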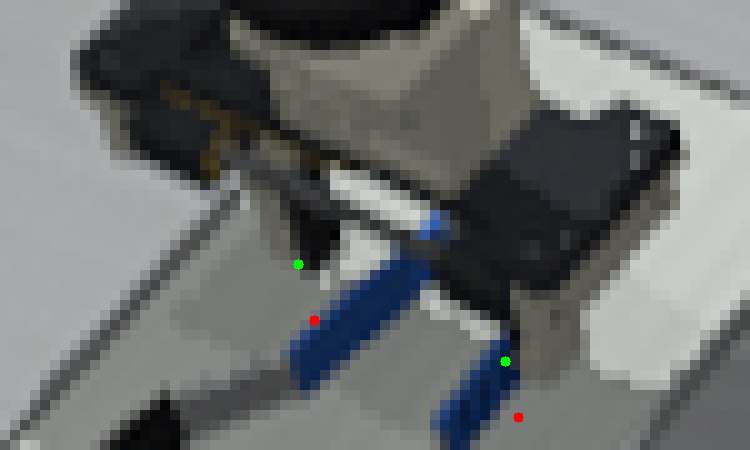

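The gripper body's underside is at z≈0.099, 94 mm behind the reported TCP instead of 66 mm. The fingers also end at the green mark 30 mm short, so the real fingertips are about 28 mm higher than reported. I'll use true z = reported + 0.028 and go down 2.6 cm, watching the force.

```bash
python3 -m crank '[[0,0.8,0,0,0,0],[0,1.6,0,0,0,0],[0,2.0,0,0,0,0],[0,2.0,0,0,0,0]]' && python3 -m crank '[[0,0.3,0,0,0,0],[0,0.6,0,0,0,0],[0,0.6,0,0,0,0]]' && python3 -m crank '[[0,0,0,0,0,0],[0,0,0,0,0,0],[0,0,0,0,0,0],[0,0,0,0,0,0],[0,0,0,0,0,0],[0,0,0,0,0,0],[0,0,0,0,0,0],[0,0,0,0,0,0]]' 0.625 30
python3 - <<'E'
from tg import *
run("scene",(115,220,90,210))
E
```

```text
clock: 10.2
tcp_pos: [0.5527, -0.3459, -0.0157]
tool_rot: [-0.476, 0.523, -0.523, 0.476]
ft_force: [-0.4, 0.1, -0.2]
finger_gap: 0.0876
clock: 10.58
tcp_pos: [0.5528, -0.3459, -0.0212]
tool_rot: [-0.476, 0.523, -0.523, 0.476]
ft_force: [-0.1, -0.7, -0.3]
finger_gap: 0.0879
clock: 11.58
tcp_pos: [0.5532, -0.346, -0.021]
tool_rot: [0.476, -0.523, 0.523, -0.476]
ft_force: [0.3, 0.3, 1.2]
finger_gap: 0.0546
scene blue 57 mid [ 0.5688 -0.3706  0.0157] mean [ 0.5685 -0.3692  0.0179] lo [ 0.547 -0.378  0.002] hi [ 0.591 -0.364  0.03 ]
scene blue 30 mid [ 0.5805 -0.3262  0.0152] mean [ 0.5789 -0.3193  0.0171] lo [ 0.567 -0.338  0.   ] hi [ 0.594 -0.315  0.03 ]
scene blk 77 mid [ 0.6504 -0.4001  0.017 ] mean [ 0.6506 -0.4009  0.0185] lo [ 0.621 -0.408  0.002] hi [ 0.68  -0.393  0.032]
scene blk 69 mid [ 0.6584 -0.304   0.0165] mean [ 0.6607 -0.3042  0.0193] lo [ 0.627 -0.309  0.001] hi [ 0.69  -0.299  0.032]
scene blk 17 mid [ 0.8135 -0.4015  0.0212] mean [ 0.8136 -0.4047  0.0239] lo [ 0.811 -0.417  0.011] hi [ 0.816 -0.386  0.032]
```

Now the paddles moved in: their centres are 97 mm apart, which is the expected gap of about 92 mm. I'll lift gently.

```bash
python3 -m crank '[[0,-0.5,0,0,0,0],[0,-1.5,0,0,0,0],[0,-3,0,0,0,0],[0,-6,0,0,0,0],[0,-10,0,0,0,0],[0,-14,0,0,0,0],[0,-16,0,0,0,0],[0,-16,0,0,0,0],[0,-16,0,0,0,0]]'; python3 - <<'E'
from h import *
import cv2
p,d=viewer.read_camera("scene");W=cloud("scene",d);q=p.astype(int)
s=monitor.state();T=s["tcp_pos"];R=Ro.from_quat(s["tool_rot"]).as_matrix()
L=(W-T)@R
m=(abs(L[...,0])<.07)&(L[...,2]>.06)&(L[...,2]<.15)&(q.max(-1)<60)&(abs(L[...,1])<.08)
for sgn in(-1,1):
    k=m&(L[...,0]*sgn>.02);print("paddle tool xyz",k.sum(),np.nanmean(L[k],0).round(4),"lo",np.nanmin(L[k],0).round(3),"hi",np.nanmax(L[k],0).round(3))
z=np.load("scene0.npz");W=cloud("scene",z["d"])
m=(np.hypot(W[...,0]-.557,W[...,1]-.393)<.06)&(W[...,2]>.03)
print("dark scene",cv2.minEnclosingCircle(W[m][:,:2].astype(np.float32)),np.nanpercentile(W[m],[2,98],axis=0).round(3))
c=np.array([.557,.393]);a=np.radians(5);g=c-.104*np.array([np.cos(a),np.sin(a)]);print(g)
goal(*g,.13,5,-1)
E
```

```text
clock: 12.75
tcp_pos: [0.5524, -0.3456, 0.1385]
tool_rot: [-0.476, 0.523, -0.523, 0.476]
ft_force: [-0.3, 1.1, -2.6]
finger_gap: 0.0551
paddle tool xyz 97 [-0.0514 -0.0406  0.1055] lo [-0.057 -0.054  0.066] hi [-0.045 -0.025  0.135]
paddle tool xyz 99 [ 0.0451 -0.0406  0.1028] lo [ 0.04  -0.055  0.074] hi [ 0.05  -0.024  0.132]
dark scene ((0.5609256029129028, 0.3973006010055542), 0.037281859666109085) [[0.532 0.366 0.033]
 [0.594 0.43  0.063]]
[0.45339575 0.3839358 ]
row [-71.71   0.87 -16.69] [ 0.002 -0.181 -0.001] q [-0.26  0.36 -0.13 -0.   -1.08  1.74] tcp [ 0.5523 -0.3456  0.1379] gap 0.0549 t 12.8 f [ 0.7  0.  -2.4]
```

```bash
python3 -m crank '[[-1.5,0,-0.3,0,0,0],[-4,0,-0.9,0,-0.01,0],[-8,0,-1.8,0,-0.02,0],[-12.5,0,-2.9,0,-0.03,0],[-17.5,0,-4,0,-0.045,0],[-22.5,0,-5.2,0,-0.06,0],[-27.5,0,-6.3,0,-0.07,0],[-32.5,0,-7.5,0,-0.08,0],[-37.5,0,-8.7,0,-0.095,0],[-42.5,0,-9.8,0,-0.11,0],[-47.5,0,-11,0,-0.12,0],[-52.5,0,-12.1,0,-0.13,0],[-57.5,0,-13.3,0,-0.145,0],[-62,0,-14.3,0,-0.16,0],[-66,0,-15.2,0,-0.17,0],[-69,0,-15.9,0,-0.175,0],[-71,0,-16.4,0,-0.18,0],[-71.9,0,-16.6,0,-0.181,0],[-71.9,0,-16.6,0,-0.181,0],[-71.9,0,-16.6,0,-0.181,0]]'; cat > chk.py <<'E'
from h import *
import cv2
def chk(f=None):
    p,d=viewer.read_camera("scene");W=cloud("scene",d);q=p.astype(int)
    s=monitor.state();T=s["tcp_pos"];R=Ro.from_quat(s["tool_rot"]).as_matrix();L=(W-T)@R
    m=(abs(L[...,0])<.07)&(L[...,2]>.06)&(L[...,2]<.15)&(q.max(-1)<50)&(abs(L[...,1])<.08)
    for sgn in(-1,1):
        k=m&(L[...,0]*sgn>.025)
        if k.any():print("paddle n",k.sum(),"tool",np.nanmean(L[k],0).round(4),"world",np.nanmean(W[k],0).round(4))
    if f:cv2.imwrite(f,cv2.resize(p[120:285,255:405,::-1],None,fx=4,fy=3.6,interpolation=cv2.INTER_CUBIC))
E
python3 - <<'E'
from chk import *
chk("pics/a1.png")
a=np.radians(5);g=np.array([.558,.395])-.104*np.array([np.cos(a),np.sin(a)])
goal(*g,.007,5,-1)
E
```

```text
clock: 15.3
tcp_pos: [0.4552, 0.3845, 0.139]
tool_rot: [0.521, -0.478, 0.478, -0.521]
ft_force: [-0.6, -0.2, -1.4]
finger_gap: 0.0549
paddle n 48 tool [-0.0472 -0.0407  0.1092] world [0.56   0.4409 0.1797]
paddle n 41 tool [ 0.0484 -0.0473  0.1123] world [0.5713 0.3459 0.1864]
row [-0.16 13.21 -0.07] [ 0.    -0.001  0.   ] q [ 1.03  0.28 -0.25 -0.   -1.04  0.63] tcp [0.4552 0.3845 0.1391] gap 0.0548 t 15.35 f [-0.5 -0.7 -2.2]
```

View pics/a1.png

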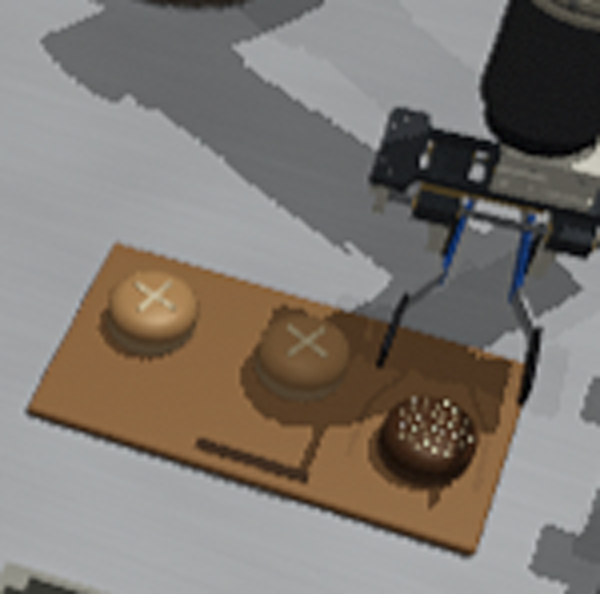

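The tongs are held over the board. The paddles at (395,330) and (532,365) straddle the dark roll at (430,440) in view, and both pale rolls are untouched. That's 10 pictures viewed, so from here I'll check with numbers. I'll go part-way down first.

```bash
python3 -m crank '[[-0.3,2,0,0,0,0],[-0.3,5,0,0,0,0],[-0.3,7.5,0,0,0,0],[-0.3,8.5,0,0,0,0],[-0.3,8.5,0,0,0,0],[-0.3,8.5,0,0,0,0]]'; python3 - <<'E'
from chk import *
import cv2
chk("pics/a2.png")
for c in("scene","top"):
    p,d=viewer.read_camera(c);W=cloud(c,d)
    s=monitor.state();T=s["tcp_pos"];R=Ro.from_quat(s["tool_rot"]).as_matrix();L=(W-T)@R
    m=(np.hypot(W[...,0]-.559,W[...,1]-.395)<.041)&(W[...,2]>.035)&(W[...,2]<.066)
    print(c,m.sum(),"roll tool",(np.nanpercentile(L[m],[2,98],axis=0).mean(0)).round(4),cv2.minEnclosingCircle(W[m][:,:2].astype(np.float32)) if m.any() else 0)
    for zl in (0.08,.1,.12):
        m=(abs(L[...,0])<.07)&(L[...,2]>.03)&(L[...,2]<.14)&(W[...,2]>.07)&(W[...,2]<.105)
    for sg in(-1,1):
        k=m&(L[...,0]*sg>.02)
        if k.any():print("  tong",k.sum(),"x",np.nanpercentile(L[k][:,0],[3,50,97]).round(4),"z",np.nanpercentile(L[k][:,2],[3,97]).round(3))
goal(*(np.array([.559,.396])-.104*np.array([np.cos(.0873),np.sin(.0873)])),.006,5,-1)
E
```

```text
clock: 16.1
tcp_pos: [0.4555, 0.3889, 0.0551]
tool_rot: [-0.521, 0.478, -0.478, 0.522]
ft_force: [0.3, 0.5, -0.9]
finger_gap: 0.0549
paddle n 60 tool [-0.0443 -0.0333  0.1089] world [0.56   0.4425 0.0887]
paddle n 65 tool [ 0.0413 -0.0237  0.1124] world [0.5709 0.3576 0.079 ]
scene 431 roll tool [0.0007 0.0046 0.1076] ((0.5598125457763672, 0.39788538217544556), 0.03756353259086609)
  tong 94 x [-0.0517 -0.0444 -0.0258] z [0.037 0.134]
  tong 70 x [0.0238 0.0411 0.0514] z [0.038 0.133]
top 359 roll tool [ 2.400e-03 -1.000e-04  1.014e-01] ((0.5576298236846924, 0.39544668793678284), 0.03621799498796463)
  tong 70 x [-0.049  -0.0445 -0.0348] z [0.058 0.131]
  tong 74 x [0.0345 0.0499 0.0537] z [0.048 0.127]
row [ 0.2   4.9  -0.01] [-0.001 -0.    -0.001] q [ 1.03  0.36 -0.34  0.   -0.86  0.62] tcp [0.4552 0.3889 0.055 ] gap 0.0552 t 16.25 f [ 0.2  0.5 -1.6]
```

In both cameras the roll sits centred between the paddles, and tool z is about 0.104. I'll descend and squeeze.

```bash
python3 -m crank '[[0,2,0,0,0,0],[0,4,0,0,0,0],[0,4.9,0,0,0,0],[0,4.9,0,0,0,0],[0,4.9,0,0,0,0]]' && python3 -m crank '[[0,0,0,0,0,0],[0,0,0,0,0,0],[0,0,0,0,0,0],[0,0,0,0,0,0],[0,0,0,0,0,0],[0,0,0,0,0,0],[0,0,0,0,0,0],[0,0,0,0,0,0]]' 0.45 24; python3 - <<'E'
from chk import *
chk("pics/a3.png"); goal(.45,.386,.1,5,-1)
E
```

```text
clock: 16.88
tcp_pos: [0.4553, 0.3889, 0.0058]
tool_rot: [-0.521, 0.478, -0.478, 0.522]
ft_force: [0.4, 0.6, -1.7]
finger_gap: 0.0553
clock: 17.88
tcp_pos: [0.455, 0.3886, 0.0051]
tool_rot: [-0.521, 0.478, -0.478, 0.522]
ft_force: [0.7, 0.8, 0.1]
finger_gap: 0.0442
paddle n 56 tool [-0.0359 -0.0434  0.1131] world [0.5645 0.4343 0.0486]
paddle n 67 tool [ 0.0353 -0.0432  0.1132] world [0.5708 0.3633 0.0483]
row [ 0.21 -9.49 -0.52] [-0.  0. -0.] q [ 1.03  0.43 -0.39  0.   -0.76  0.62] tcp [0.455  0.3886 0.0051] gap 0.0446 t 17.925 f [0.6 1.9 1.1]
```

The fingers stopped at 44.5 mm, so the tongs are on the roll. I'll lift.

```bash
python3 -m crank '[[0,-0.5,0,0,0,0],[0,-1.2,0,0,0,0],[0,-2.5,0,0,0,0],[0,-4.5,0,0,0,0],[0,-7,0,0,0,0],[0,-9,0,0,0,0],[0,-10,0,0,0,0],[0,-10,0,0,0,0],[0,-10,0,0,0,0]]'; cat > roll.py <<'E'
from h import *
import cv2
def roll(zoff=None):
    for c in("scene","top"):
        p,d=viewer.read_camera(c);W=cloud(c,d);q=p.astype(int)
        s=monitor.state();T=s["tcp_pos"];R=Ro.from_quat(s["tool_rot"]).as_matrix();L=(W-T)@R
        m=(abs(L[...,0])<.033)&(abs(L[...,2]-.104)<.045)&(L[...,1]>-.075)&(L[...,1]<.022)
        if m.sum()>5:
            C=W[m];print(c,m.sum(),"roll tool mid",np.nanpercentile(L[m],[2,98],axis=0).mean(0).round(4),"world lo/hi",np.nanpercentile(C,[2,98],axis=0).round(3).tolist())
            k=m&(L[...,1]<np.nanpercentile(L[m][:,1],55))
E
python3 - <<'E'
from roll import *
roll()
for c in("scene","top"):
    # dark roll gone from board? plate now
    p,d=viewer.read_camera(c);W=cloud(c,d);m=(np.hypot(W[...,0]-.559,W[...,1]-.396)<.03);print(c,"old spot z",np.nanpercentile(W[m][:,2],[2,50,98]).round(3))
a=0;g=np.array([.588,-.086])-np.array([.104,0]);goal(*g,.1,0,-1)
E
```

```text
clock: 19.05
tcp_pos: [0.4544, 0.3879, 0.1042]
tool_rot: [0.522, -0.478, 0.478, -0.521]
ft_force: [-0.6, -0.9, -1.3]
finger_gap: 0.0447
scene 556 roll tool mid [ 1.000e-04 -3.700e-02  1.021e-01] world lo/hi [[0.52, 0.365, 0.121], [0.593, 0.428, 0.161]]
top 450 roll tool mid [ 0.0006 -0.0439  0.1002] world lo/hi [[0.52, 0.365, 0.133], [0.588, 0.426, 0.163]]
scene old spot z [0.01  0.152 0.161]
top old spot z [0.011 0.157 0.163]
row [47.48  0.47 -1.2 ] [0.001 0.087 0.001] q [ 1.03  0.31 -0.29 -0.   -0.97  0.62] tcp [0.4546 0.388  0.1042] gap 0.0445 t 19.25 f [-0.9 -0.2 -1.9]
```

The roll is in the tongs, with its top at z 0.163 (it was 0.061). Next, over to the plate.

```bash
python3 -m crank '[[1,0,0,0,0,0],[3,0,0,0,0.005,0],[6,0,-0.1,0,0.01,0],[10,0,-0.2,0,0.02,0],[14,0,-0.3,0,0.025,0],[18,0,-0.4,0,0.033,0],[22,0,-0.5,0,0.04,0],[26,0,-0.6,0,0.048,0],[30,0,-0.7,0,0.055,0],[34,0,-0.8,0,0.062,0],[38,0,-1,0,0.07,0],[41.5,0,-1.1,0,0.076,0],[44.5,0,-1.2,0,0.082,0],[46.5,0,-1.2,0,0.087,0],[47.5,0,-1.2,0,0.087,0],[47.5,0,-1.2,0,0.087,0],[47.5,0,-1.2,0,0.087,0]]'; python3 - <<'E'
from roll import *
roll()
z=np.load("scene0.npz");W=cloud("scene",z["d"]);p=z["p"].astype(int)
m=(np.hypot(W[...,0]-.588,W[...,1]+.086)<.125)&(W[...,2]>.007)
print("plate scene",cv2.minEnclosingCircle(W[m][:,:2].astype(np.float32)),np.nanpercentile(W[m],[1,99],axis=0).round(3))
goal(.484,-.086,-.004,0,-1)
E
```

```text
clock: 21.38
tcp_pos: [0.484, -0.0857, 0.105]
tool_rot: [-0.5, 0.5, -0.5, 0.5]
ft_force: [-0.8, -0.3, -1.4]
finger_gap: 0.0448
scene 432 roll tool mid [-0.0004 -0.0353  0.1017] world lo/hi [[0.549, -0.116, 0.119], [0.623, -0.054, 0.161]]
top 365 roll tool mid [-0.0002 -0.05    0.1045] world lo/hi [[0.559, -0.117, 0.147], [0.618, -0.053, 0.163]]
plate scene ((0.5933314561843872, -0.09229767322540283), 0.11514937877655029) [[ 0.489 -0.183  0.007]
 [ 0.687  0.016  0.018]]
row [ 0.07 10.9  -0.02] [-0.     0.001 -0.   ] q [ 0.23  0.14 -0.52 -0.   -0.91  1.35] tcp [ 0.4842 -0.0853  0.105 ] gap 0.0447 t 21.475 f [-0.6 -0.3 -2. ]
```

```bash
python3 -m crank '[[0,2,0,0,0,0],[0,5,0,0,0,0],[0,8,0,0,0,0],[0,9.5,0,0,0,0],[0,10.2,0,0,0,0],[0,10.6,0,0,0,0],[0,10.9,0,0,0,0],[0,10.9,0,0,0,0],[0,10.9,0,0,0,0],[0,10.9,0,0,0,0],[0,10.9,0,0,0,0]]'; python3 - <<'E'
from roll import *
roll(); goal(.484,-.086,-.005,0,-1)
E
```

```text
clock: 22.85
tcp_pos: [0.4843, -0.0859, -0.0039]
tool_rot: [-0.5, 0.5, -0.5, 0.5]
ft_force: [-0.4, -0.2, -1.2]
finger_gap: 0.0447
scene 502 roll tool mid [-0.0003 -0.0303  0.1052] world lo/hi [[0.547, -0.117, -0.0], [0.632, -0.054, 0.053]]
top 408 roll tool mid [ 0.     -0.0327  0.1097] world lo/hi [[0.557, -0.118, 0.001], [0.632, -0.054, 0.056]]
row [ 0.01  0.1  -0.03] [-0.  0. -0.] q [ 0.23  0.3  -0.64  0.   -0.64  1.35] tcp [ 0.4843 -0.0859 -0.004 ] gap 0.0446 t 22.95 f [ 0.8 -1.1 -1.2]
```

```bash
python3 -m crank '[[0,0.05,0,0,0,0],[0,0.1,0,0,0,0],[0,0.1,0,0,0,0],[0,0.1,0,0,0,0],[0,0.1,0,0,0,0],[0,0.1,0,0,0,0]]'; python3 -c "
from h import *
goal(.484,-.086,-.005,0,-1)"; python3 -m crank '[[0,0.05,0,0,0,0],[0,0.1,0,0,0,0],[0,0.1,0,0,0,0],[0,0.1,0,0,0,0]]'; python3 -c "
from h import *
goal(.484,-.086,-.005,0,-1)"
```

```text
clock: 23.7
tcp_pos: [0.4843, -0.0859, -0.005]
tool_rot: [-0.5, 0.5, -0.5, 0.5]
ft_force: [-0.9, -0.5, -0.3]
finger_gap: 0.0443
row [ 0.01 -0.   -0.03] [-0.  0. -0.] q [ 0.23  0.3  -0.64  0.   -0.63  1.35] tcp [ 0.4843 -0.0859 -0.005 ] gap 0.0443 t 23.7 f [-0.9 -0.5 -0.3]
clock: 24.2
tcp_pos: [0.4843, -0.0859, -0.006]
tool_rot: [-0.5, 0.5, -0.5, 0.5]
ft_force: [-1.3, -1.2, 1.6]
finger_gap: 0.0442
row [ 0.01 -0.1  -0.03] [-0.  0.  0.] q [ 0.23  0.3  -0.64  0.   -0.63  1.35] tcp [ 0.4843 -0.0859 -0.006 ] gap 0.0442 t 24.2 f [-1.3 -1.2  1.6]
```

The vertical force went from −1.2 to +1.6 N, so the roll is resting on the plate. I'll let the tongs open to 55 mm and check before lifting.

```bash
python3 -m crank '[[0,0,0,0,0,0],[0,0,0,0,0,0],[0,0,0,0,0,0],[0,0,0,0,0,0]]' 0.56 && python3 -m crank '[[0,0,0,0,0,0],[0,0,0,0,0,0],[0,0,0,0,0,0],[0,0,0,0,0,0],[0,0,0,0,0,0],[0,0,0,0,0,0]]' 0.63 30; python3 - <<'E'
from roll import *
from chk import chk
chk();roll()
E
python3 -m crank '[[0,-0.3,0,0,0,0],[0,-1,0,0,0,0],[0,-2,0,0,0,0],[0,-2,0,0,0,0],[0,-2,0,0,0,0]]'
python3 - <<'E'
from roll import *
from chk import chk
chk();roll()
E
```

```text
clock: 24.7
tcp_pos: [0.4842, -0.0858, -0.0061]
tool_rot: [0.5, -0.5, 0.5, -0.5]
ft_force: [-0.4, -0.3, -0.8]
finger_gap: 0.0493
clock: 25.45
tcp_pos: [0.4843, -0.0859, -0.006]
tool_rot: [0.5, -0.5, 0.5, -0.5]
ft_force: [-0.8, -0.6, -1.0]
finger_gap: 0.055
paddle n 80 tool [-0.0426 -0.0395  0.1102] world [ 0.5945 -0.0433  0.0334]
paddle n 55 tool [ 0.0453 -0.0422  0.1034] world [ 0.5877 -0.1312  0.0362]
scene 486 roll tool mid [-0.0013 -0.032   0.108 ] world lo/hi [[0.553, -0.115, -0.001], [0.631, -0.054, 0.053]]
top 413 roll tool mid [ 0.     -0.0346  0.1098] world lo/hi [[0.556, -0.118, 0.001], [0.632, -0.054, 0.056]]
clock: 26.22
tcp_pos: [0.4843, -0.0858, 0.0141]
tool_rot: [-0.5, 0.5, -0.5, 0.5]
ft_force: [0.6, 0.6, -2.0]
finger_gap: 0.0553
paddle n 82 tool [-0.0439 -0.0334  0.1116] world [ 0.5957 -0.0419  0.0473]
paddle n 57 tool [ 0.0454 -0.0427  0.1048] world [ 0.589  -0.1313  0.0566]
scene 479 roll tool mid [-0.0006 -0.0123  0.111 ] world lo/hi [[0.559, -0.116, -0.0], [0.631, -0.055, 0.052]]
top 401 roll tool mid [-0.0003 -0.0145  0.1104] world lo/hi [[0.557, -0.118, 0.001], [0.632, -0.054, 0.055]]
```

The roll stayed put (top at 0.052) as the tongs rose. I'll carry them back to the tray.

```bash
python3 -m crank '[[0,-2,0,0,0,0],[0,-5,0,0,0,0],[0,-9,0,0,0,0],[0,-12,0,0,0,0],[0,-13,0,0,0,0],[0,-13,0,0,0,0]]'; python3 -c "
from h import *
goal(.555,-.352,.147,-5,-1)"
```

```text
clock: 27.12
tcp_pos: [0.4842, -0.0858, 0.1438]
tool_rot: [-0.5, 0.5, -0.5, 0.5]
ft_force: [0.0, 0.2, -2.4]
finger_gap: 0.0553
row [26.62 -0.33  7.08] [-0.     0.087 -0.   ] q [ 0.23  0.1  -0.46 -0.   -1.    1.35] tcp [ 0.4842 -0.0858  0.1438] gap 0.0553 t 27.125 f [ 0.   0.2 -2.4]
```

```bash
python3 -m crank '[[1,0,0.3,0,0,0],[3.5,0,1,0,0.01,0],[7,0,1.9,0,0.02,0],[11,0,2.9,0,0.035,0],[15,0,4,0,0.05,0],[19,0,5,0,0.06,0],[22.5,0,6,0,0.075,0],[25,0,6.7,0,0.085,0],[26.6,0,7.1,0,0.087,0],[26.6,0,7.1,0,0.087,0],[26.6,0,7.1,0,0.087,0]]' && python3 -m crank '[[0,2,0,0,0,0],[0,6,0,0,0,0],[0,10,0,0,0,0],[0,13,0,0,0,0],[0,15,0,0,0,0],[0,15.7,0,0,0,0],[0,16,0,0,0,0],[0,16,0,0,0,0],[0,16,0,0,0,0],[0,16,0,0,0,0]]'; python3 - <<'E'
from chk import *
from tg import run
chk();run("scene",(115,220,90,210))
goal(.555,-.352,-.0215,-5,-1)
E
```

```text
clock: 28.5
tcp_pos: [0.5549, -0.3513, 0.1434]
tool_rot: [-0.478, 0.522, -0.521, 0.478]
ft_force: [0.1, -0.1, -1.6]
finger_gap: 0.0552
clock: 29.75
tcp_pos: [0.5557, -0.352, -0.0154]
tool_rot: [0.478, -0.521, 0.522, -0.478]
ft_force: [0.2, -0.7, -1.2]
finger_gap: 0.0553
paddle n 67 tool [-0.0522 -0.0414  0.1044] world [ 0.664  -0.3091  0.026 ]
paddle n 77 tool [ 0.0451 -0.0403  0.1021] world [ 0.6533 -0.4058  0.0248]
scene blue 56 mid [ 0.5718 -0.3739  0.021 ] mean [ 0.5713 -0.3746  0.0235] lo [ 0.551 -0.38   0.007] hi [ 0.593 -0.368  0.035]
scene blue 33 mid [ 0.5721 -0.3332  0.0174] mean [ 0.5814 -0.3249  0.023 ] lo [ 0.548 -0.347 -0.001] hi [ 0.596 -0.319  0.036]
scene blk 79 mid [ 0.6528 -0.4067  0.0239] mean [ 0.6535 -0.4058  0.0246] lo [ 0.624 -0.414  0.008] hi [ 0.682 -0.399  0.04 ]
scene blk 73 mid [ 0.6636 -0.31    0.0242] mean [ 0.6638 -0.3091  0.0259] lo [ 0.634 -0.315  0.009] hi [ 0.693 -0.305  0.039]
scene blk 30 mid [ 0.6151 -0.0994  0.035 ] mean [ 0.6175 -0.0981  0.0364] lo [ 0.606 -0.11   0.021] hi [ 0.624 -0.089  0.049]
scene blk 17 mid [ 0.8144 -0.4027  0.0217] mean [ 0.8145 -0.4034  0.0259] lo [ 0.811 -0.418  0.009] hi [ 0.817 -0.387  0.034]
row [ 0.01  0.58 -0.05] [-0.001  0.     0.   ] q [-0.27  0.53 -0.26 -0.   -0.78  1.75] tcp [ 0.5555 -0.3519 -0.0157] gap 0.0554 t 29.85 f [ 0.3  0.5 -1.1]
```

```bash
python3 -m crank '[[0,0.3,0,0,0,0],[0,0.5,0,0,0,0],[0,0.6,0,0,0,0],[0,0.6,0,0,0,0],[0,0.6,0,0,0,0]]' && python3 -m crank '[[0,0,0,0,0,0],[0,0,0,0,0,0],[0,0,0,0,0,0],[0,0,0,0,0,0],[0,0,0,0,0,0],[0,0,0,0,0,0]]' 1 && python3 -m crank '[[0,-1,0,0,0,0],[0,-3,0,0,0,0],[0,-6,0,0,0,0],[0,-10,0,0,0,0],[0,-16,0,0,0,0],[0,-20,-6,0,0,0],[0,-22,-12,0,0,0],[0,-22,-18,0,0,0],[0,-22,-18,0,0,0],[0,-22,-18,0,0,0]]'; python3 - <<'E'
from tg import *
from rig import models
run("scene",(115,220,90,210))
p,d=viewer.read_camera("scene");q,dt=viewer.read_camera("top")
cv2.imwrite("pics/end.png",np.hstack([cv2.resize(k,(400,300)) for k in(p[90:300,80:400,::-1],q[130:280,100:400,::-1])]))
for n,o in (("dark_roll_mid",0),("pale_roll1_mid",0),("plate",0)):
    for c in("scene","top"):print(c,n,[(np.round(o["xyz"],3),round(o["score"],2)) for o in models.boxes_of(c,n)])
W=cloud("scene",d)
for c in((.516,.28),(.5194,.1566),(.587,-.0855)):
    m=(np.hypot(W[...,0]-c[0],W[...,1]-c[1])<.06)&(W[...,2]>.03);print(cv2.minEnclosingCircle(W[m][:,:2].astype(np.float32)),np.nanpercentile(W[m],[1,99],axis=0).round(3).tolist())
Z=np.load("scene0.npz");W=cloud("scene",Z["d"])
for c in((.516,.28),(.5194,.1566)):
    m=(np.hypot(W[...,0]-c[0],W[...,1]-c[1])<.06)&(W[...,2]>.03);print("start",cv2.minEnclosingCircle(W[m][:,:2].astype(np.float32)))
E
```

```text
clock: 30.48
tcp_pos: [0.5554, -0.3519, -0.0213]
tool_rot: [0.478, -0.521, 0.521, -0.478]
ft_force: [-2.0, 2.3, 6.3]
finger_gap: 0.0551
clock: 31.22
tcp_pos: [0.5553, -0.3518, -0.0222]
tool_rot: [-0.478, 0.521, -0.521, 0.478]
ft_force: [0.4, -0.2, 0.7]
finger_gap: 0.0873
clock: 32.48
tcp_pos: [0.376, -0.3365, 0.1993]
tool_rot: [0.477, -0.521, 0.522, -0.478]
ft_force: [0.8, -0.1, 0.6]
finger_gap: 0.0875
scene blue 100 mid [ 0.5446 -0.384   0.0146] mean [ 0.5534 -0.3773  0.0172] lo [ 0.495 -0.401 -0.003] hi [ 0.594 -0.367  0.032]
scene blue 85 mid [ 0.5545 -0.3281  0.0143] mean [ 0.5565 -0.3207  0.0172] lo [ 0.515 -0.341 -0.004] hi [ 0.594 -0.315  0.033]
scene blk 13 mid [ 0.4648 -0.3363  0.0167] mean [ 0.4627 -0.3361  0.0212] lo [ 0.457 -0.344  0.002] hi [ 0.473 -0.328  0.031]
scene blk 75 mid [ 0.652  -0.4142  0.019 ] mean [ 0.6518 -0.4131  0.0191] lo [ 0.622 -0.422  0.005] hi [ 0.682 -0.406  0.033]
scene blk 65 mid [ 0.6641 -0.3015  0.0191] mean [ 0.6644 -0.3012  0.0194] lo [ 0.632 -0.305  0.006] hi [ 0.696 -0.298  0.033]
scene blk 32 mid [ 0.6146 -0.0986  0.0318] mean [ 0.6172 -0.0
[... 390 characters left out ...]
]
scene pale_roll1_mid [(array([0.526, 0.287, 0.056]), 0.81)]
top pale_roll1_mid [(array([0.515, 0.277, 0.058]), 0.75)]
scene plate [(array([ 0.594, -0.08 ,  0.011]), 0.58)]
top plate [(array([ 0.588, -0.085,  0.008]), 0.62)]
((0.5193859338760376, 0.2850808799266815), 0.036329485476017) [[0.489, 0.251, 0.032], [0.552, 0.319, 0.064]]
((0.5223672389984131, 0.15959124267101288), 0.03746920824050903) [[0.494, 0.128, 0.03], [0.556, 0.195, 0.064]]
((0.5900636315345764, -0.08366718888282776), 0.03663591295480728) [[0.56, -0.115, 0.031], [0.623, -0.05, 0.053]]
start ((0.5188633799552917, 0.2856173515319824), 0.036738406866788864)
start ((0.5223299860954285, 0.16007749736309052), 0.03766535967588425)
```

View pics/end.png

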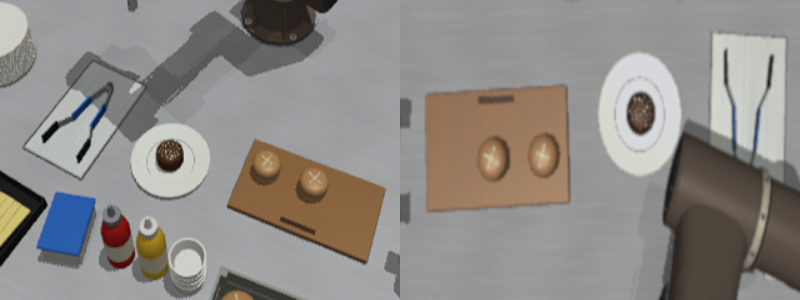

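The end picture shows the dark roll upright in the middle of the plate at (170,153), and (641,113) in the top view. The tongs lie flat in the tray, the pale rolls are in place and the gripper is clear of everything. I'll hand in.

```bash
python3 -c "
from rig import arm
print(arm.sign_off())"
```

```text
the job is handed in; nothing more can be done
None
```

I picked up the tongs, squeezed them on the dark roll and carried it to the plate. I set it down and let go, laid the tongs back in the tray and handed in at about 33 s of the 58 s. The hand-in gave no verdict.

**Last checks:**
- **Roll:** it sits on the plate at about (0.588, −0.084), within a few mm of the plate's centre. Its top is about 0.052 m up, which fits it standing upright on the plate.
- **Tongs:** they lie flat in the tray, with the grips about 10 mm from its centre. The gripper is open and well clear.
- **Pale rolls and plate:** the measured pale-roll positions changed by under 1 mm, and the plate's by about 2–4 mm.

**What failed or disagreed:**
- **First grasp:** my first try closed above the grips and came up empty, without disturbing the tongs. The real fingertips are about 28 mm higher than the reported TCP. I found this by comparing camera depth with the reported pose and corrected for it from then on.
- **Detector:** on the final pictures it also gave two weaker "dark roll" hits, one on a pale roll and one on the tongs. The depth measurements and the pictures contradict both.

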